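Crimp a vial with the press's pedal

ROBOT

A 6-joint arm with a two-finger parallel gripper is mounted at the origin on the work surface. World frame = base frame: x ahead of the robot, y to its left, z up, the work surface at z = 0. Lengths are in mm, angles in degrees, forces in N, time in s.
With the tool pointing down it reaches from about 275 to 750 mm from the base axis. Payload 10.2 kg.
Tool frame: the origin (TCP) lies on the front face of the gripper's body, between the roots of the fingers; the fingertips stand 73 mm ahead of it and the grasp point (between the pads) lies 54 mm ahead of it; z points along the fingers, y is the line along which they close (so a half turn about z gives the same grasp; the last joint's range is limited). The gripper opens to 85 mm and grips with 20 to 120 N. Pads are 22 mm wide; open, the fingers measure 114 mm over their backs; the gripper's body (76 mm by 85 mm) begins 54 mm behind the grasp point. The pads swing forward as they close: fully open they stand 13 mm farther back than shut.
Start: joints at [-78.805, 17.928, 85.812, -0, 76.261, -12.8], TCP at [213.487, -479.64, 303.894] pointing down, gripper open.
Joint ranges: [-168.41, 168.41], [-55.51, 124.54], [10.69, 146.95], [-70.63, 250.63], [1, 178], [-165.06, 165.06]. Speed limits (degrees/s): [136.94, 136.94, 172.46, 180, 180, 180].

INTERFACE

Orientations are given as a 3x3 rotation matrix whose columns are the frame's x, y, z axes.
In Python, from workcell import env gives the robot as it stands. The module is installed in compiled form; this text tells all that it offers.
- The arm moves only by the tool drive_tool, never from a script. Its argument "motion" is a list of rows, each a list of 3 entries, a list of its own where there are three numbers: the shift along the tool's x, y, z in mm, then the turn, a rotation vector about the tool's x, y, z in rad, then the finger opening in mm, from 0 to 85.4. In form: [[[dx, dy, dz], [wx, wy, wz], jaw], ...]. A call has 1 to 8 rows; each row shifts and turns the commanded pose from where the row before left it, along the tool's axes as they then stand; what a row does not reach is not made up. A row lasts 1/12 s, in which the tool goes at most 41.7 mm and 7.16 degrees, less where a joint would pass 70% of its speed; a pose out of reach is approached as far as the arm can. A call with a gripper value outside its range is refused whole. The fingers move at their own pace and stop on an object; the grip force is fixed at half the most. Time passes only in rows, so rows that do not move let the fingers close. It gives the time, the measured TCP pose, the force and the opening at its end, in the units of the state.
- env.observe(): the state, without advancing time (a new reading comes with each control period).
- env.capture(name): name is "scene" or "top" or "wrist"; returns the picture (400x640x3 uint8, red, green, blue); there is no depth.
- env.get_calibration(name): a dict with "mtx" (3x3 intrinsics, pixels), "origin" and "orientation" of the camera in the world. Camera axes: x right, y down, z forward; pixel columns grow to the right and rows downward; lengths in mm; the calibration is good to about 2 mm. A picture is of the moment at which its call begins: read the wrist's pose just before it. get_calibration takes no time and is no camera call; for the wrist camera it gives the pose at the moment of the call.
- env.sign_off(): hands the job in, once; it reports no verdict.
The state is a dict: "t": time; "q": joint angles; "dq": joint speeds; "tau": joint torques, N m; "position": TCP position; "ee_rot": TCP orientation; "wrist_force": force on the tool from outside, world axes, zero at the start; "torque": the same for the moment, N m; "finger_gap": finger opening in mm.
Only numpy, scipy, OpenCV 4.12 (cv2) and the standard library are available. Lean on these libraries where they do the work, as an engineer would, in place of code of your own. Each camera call takes 0.05 s, during which the arm holds its last target. There are 200 camera calls.

TASK

Work the vial crimping press: push its pedal, the wider of the two sprung pedals on the bench, all the way down to its stop, keep it down for a full second, then let it spring all the way back up. Leave the narrow pedal alone, and do not shift the amber bottle that stands beside them.

Things in the scene. Friction and masses are not known exactly. Their poses are not given: they have to be found in the camera images.
- wide_pedal (a joint): The press's pedal: ribbed aluminium plate 95 mm wide, 145 long, on a fixed black base 170 x 120 mm. Hinge 30 mm above the bench at the end away from the robot, under a fixed black hood, top 68 mm high, that leaves 67 mm of the plate bare; free end to the robot, 65 mm high. Rad: 0 at rest (sloping up 0.24), 0.24 on its stop (level). Springs back; at the pad 5 N to start, 13 N at the stop.
- wide_pad (a point): Where to press the wide pedal: point on its plate's upper face, on the centre line, 26 mm from the free end, 115 mm from the hinge, 41 mm clear of the hood's edge. Rides with the plate: about 61 mm above the bench at rest, 34 mm at the stop. x axis along the plate from the free end to the hinge, y along the hinge pin, z out of the upper face.
- narrow_pedal (a joint): Another appliance's pedal, not to be pressed: same kind, hooded too, but its plate is only 46 mm wide and 130 long, on a fixed black base 170 x 70 mm. Wide pedal, narrow pedal and amber bottle stand side by side in any order, their middles 170 mm or more apart in y. Angle pressed down in rad: 0 at rest, 0.24 on its stop.
- bottle: Closed amber glass bottle with a black cap, 80 mm in diameter and 170 mm tall, standing loose in one row with the two pedals, beside or between them. Origin at the centre of its underside, z up.
Mind the look-alikes: they are no part of the job. Leave any green look-alike of the part that bears wide_pedal alone. What is shaped like the part that bears narrow_pedal but purple is not meant.

How it is judged (in metres and radians):
On the way, in this order (a step that is already met when the one before it is completed fails the run):
1. the wide pedal is pressed down to its stop (past 0.2 of 0.24 rad) and kept there for 0.7 s (value of joint wide_pedal above 0.2 rad), for 0.7 s.
2. the wide pedal has sprung back up (below 0.03 rad) (value of joint wide_pedal below 0.03 rad), for 0.2 s.
At the end, for the whole second after the job is handed in: After its press to the stop, the wide pedal is back up at rest (below 0.03 rad), the narrow pedal is up (below 0.03 rad), and the bottle stands upright (within 0.15 rad) within 20 mm of where it was (value of joint each of wide_pedal, narrow_pedal below 0.03 rad and distance of bottle from where it was at the start of the episode below 0.02 m and angle between bottle's own z axis and vertical below 0.15 rad); the robot touches nothing.
It fails at once if the narrow pedal is pressed (past 0.06 rad) (value of joint narrow_pedal above 0.06 rad).
It fails at once if the amber bottle is shifted by more than 20 mm (distance of bottle from where it was at the start of the episode above 0.02 m).
It also fails if it takes over 29 s, if anything falls off the work surface, if the arm or the gripper's body presses on something with over 40 N, if the wrist force passes 120 N, or if a joint passes its speed limit or range.

## Working session

There is one attempt and no reset: what is moved stays moved. The work goes in short steps, Python scripts to look and compute and a tool call to move; the robot and the scene stay as the last step left them, time stands still between calls to the robot, and variables do not carry over. Pictures are saved under pics/ and viewed, on a budget of 10 in all, crops included, one or two more only if the job needs it, and the job is handed in when it is done.

Besides the shell and the picture viewer there is one more tool, called as a command line: name --argument value ..., lists and objects as JSON in quotes. drive_tool: Moves the arm, as the interface text tells. Its arguments: {"type":"object","properties":{"motion":{"type":"array"}},"required":["motion"]}

```bash
mkdir -p pics; python3 - <<'E'
from workcell import env
import cv2
for n in("scene","top"):
    cv2.imwrite(f"pics/{n}0.png",env.capture(n)[:,:,::-1]); c=env.get_calibration(n); print(n,c)
s=env.observe();print(s["t"],s["ee_rot"],s["position"],s["wrist_force"])
E
```

```text
scene {'mtx': array([[429.78343889,   0.        , 323.41733523],
       [  0.        , 429.78343889, 199.04407238],
       [  0.        ,   0.        ,   1.        ]]), 'origin': array([1306.68402018, -321.88722801,  688.38251071]), 'orientation': array([[ 0.3839889 ,  0.55866817, -0.73514788],
       [ 0.92303523, -0.21187964,  0.32111209],
       [ 0.02363224, -0.80187087, -0.59702983]])}
top {'mtx': array([[395.16842331,   0.        , 313.35607887],
       [  0.        , 395.16842331, 203.47478077],
       [  0.        ,   0.        ,   1.        ]]), 'origin': array([401.58297237,   1.73698741, 901.67272963]), 'orientation': array([[ 0.02047412, -0.99010878,  0.13879992],
       [-0.99959871, -0.02299027, -0.01654874],
       [ 0.0195761 , -0.1384054 , -0.99018217]])}
0.1 [[ 9.13570523e-01  4.06680283e-01 -2.15679773e-04]
 [ 4.06680260e-01 -9.13569881e-01  1.11257588e-03]
 [ 2.55424131e-04 -1.10412924e-03 -9.99999358e-01]] [ 213.4726979  -479.49408188  303.40282941] [-1.21267508 -0.11277031  0.7410597 ]
```

View pics/top0.png

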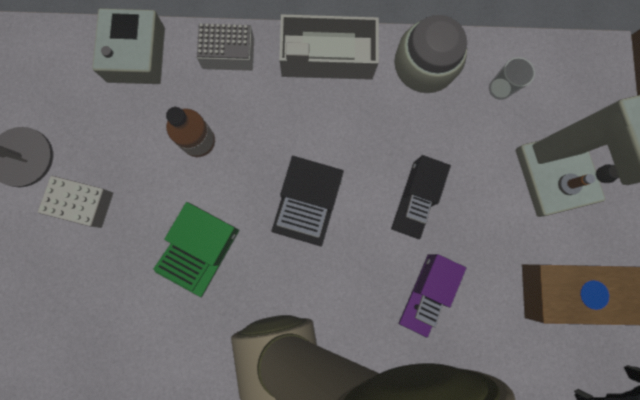

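View pics/scene0.png

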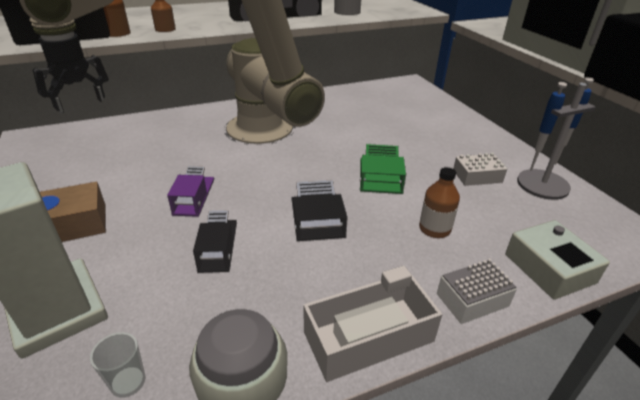

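In the top picture, these could be taken for the pedal:
- Black wide unit at (308,200): the wanted one.
- Green look-alike at (197,248).
- Black narrow unit at (422,196).
- Purple look-alike at (432,295).

The bottle is at (190,130). I'll check the choice in one close crop.

```bash
python3 - <<'E'
import cv2
i=cv2.imread("pics/top0.png")[145:255,260:360]
i=cv2.convertScaleAbs(i,alpha=1.8,beta=15)
cv2.imwrite("pics/crop.png",cv2.resize(i,None,fx=5,fy=5,interpolation=cv2.INTER_CUBIC))
E
```

```text
(no output)
```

View pics/crop.png

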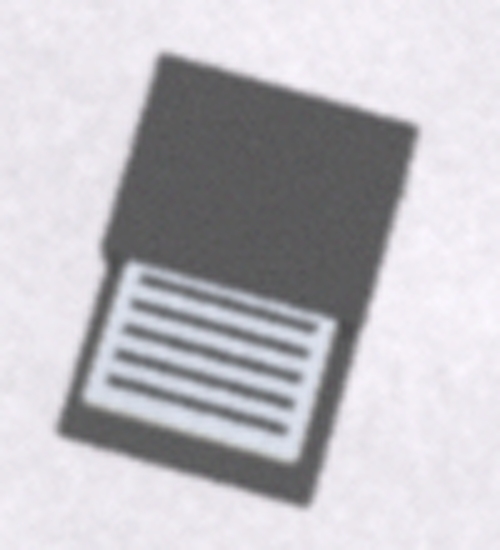

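The crop shows a black base and hood with a light ribbed plate. The plate's free end runs from crop (82,403) to (297,463), and the base's front edge from (60,432) to (310,505). Next I'll compute positions.

```bash
cat > h.py <<'E'
import numpy as np
from workcell import env
def ray(n,p,z):
    c=env.get_calibration(n); d=c["orientation"]@np.linalg.solve(c["mtx"],[*p,1]); o=c["origin"]
    return o+d*(z-o[2])/d[2]
E
python3 - <<'E'
from h import *
np.set_printoptions(precision=1,suppress=True)
f=lambda x,y:(260+(x+.5)/5-.5,145+(y+.5)/5-.5)
L=ray("top",f(82,403),65);R=ray("top",f(297,463),65)
HL=ray("top",f(160,53),68);HR=ray("top",f(418,128),68);EL=ray("top",f(105,258),68);ER=ray("top",f(352,325),68)
BL=ray("top",f(60,432),0);BR=ray("top",f(310,505),0)
print("free",L,R,np.linalg.norm(L-R)); print("hood",HL,HR,EL,ER,np.linalg.norm(HL-HR),np.linalg.norm(EL-ER))
print("base",BL,BR,np.linalg.norm(BL-BR))
for a,b in((L,R),(HL,HR),(EL,ER),(BL,BR)):
    print("yaw",np.degrees(np.arctan2(*(a-b)[:2]*[-1,1])))
a=(L+R)/2; b=(EL+ER)/2;c=(HL+HR)/2
print("mid",a,b,c, [np.degrees(np.arctan2(v[1],v[0])) for v in (b-a,c-a)],np.linalg.norm((b-a)[:2]))
print("bottle",ray("top",(197,148),0),"narrow",ray("top",(422,196),40),"green",ray("top",(197,248),40),"purple",ray("top",(432,295),40))
v=(c-a)/np.linalg.norm((c-a)[:2]);v[2]=0
p=a+26*.97*v;p[2]=61;print("pad",p)
cal=env.get_calibration("scene");q=cal["mtx"]@cal["orientation"].T@(p-cal["origin"]);print("scene px",q[:2]/q[2])
E
```

```text
free [470.6  65.9  65. ] [447.2 -25.6  65. ] 94.50699776285174
hood [622.9  37.1  68. ] [592.5 -75.1  68. ] [532.5  58.   68. ] [506.1 -47.9  68. ] 116.25755879807144 109.08752633310868
base [462.5  80.5   0. ] [431.8 -34.    0. ] 118.53294781733611
yaw -14.332234188821879
yaw -15.157235329017123
yaw -13.991109229676018
yaw -14.995608265888883
mid [458.9  20.1  65. ] [519.3   5.   68. ] [607.7 -19.   68. ] [np.float64(-14.019392185393762), np.float64(-14.749823597038993)] 62.27317446803457
bottle [652.5 261.2   0. ] narrow [ 544.7 -253.5   40. ] green [419.7 236.2  40. ] purple [ 330.1 -271.2   40. ]
pad [483.3  13.7  61. ]
scene px [315. 188.]
```

The sizes agree with the description: free end 94.5 mm (95 given) and base 118.5 mm (120 given). Yaw is about -14.7°, and the pad is at about (483, 14, 61). I'll close the fingers and turn the tool to line up with the pedal.

drive_tool --motion '[[[0,0,0],[0,0,0.1125],0],[[0,0,0],[0,0,0.1125],0],[[0,0,0],[0,0,0.1125],0],[[0,0,0],[0,0,0.1125],0],[[0,0,0],[0,0,0.1125],0],[[0,0,0],[0,0,0.1125],0],[[0,0,0],[0,0,0],0]]'

```text
t: 0.68
position: [213.5, -479.6, 303.6]
ee_rot: [[0.966, -0.257, -0.0], [-0.257, -0.966, 0.001], [-0.0, -0.001, -1.0]]
wrist_force: [0.8, -0.4, -0.2]
finger_gap: 0.2
```

drive_tool --motion '[[[6.8,-27.3,0],[0,0,0],0],[[6.8,-27.3,0],[0,0,0],0],[[6.8,-27.3,0],[0,0,0],0],[[6.8,-27.3,0],[0,0,0],0],[[6.8,-27.3,0],[0,0,0],0],[[6.8,-27.3,0],[0,0,0],0],[[6.8,-27.3,0],[0,0,0],0],[[6.8,-27.3,0],[0,0,0],0]]'

```text
t: 1.35
position: [321.8, -280.8, 303.8]
ee_rot: [[0.968, -0.25, -0.0], [-0.25, -0.968, 0.0], [-0.0, -0.0, -1.0]]
wrist_force: [-0.1, -0.1, -0.1]
finger_gap: -0.2
```

drive_tool --motion '[[[6.8,-27.3,0],[0,0,0],0],[[6.8,-27.3,0],[0,0,0],0],[[6.8,-27.3,0],[0,0,0],0],[[6.8,-27.3,0],[0,0,0],0],[[6.8,-27.3,0],[0,0,0],0],[[6.8,-27.3,0],[0,0,0],0],[[6.8,-27.3,0],[0,0,0],0],[[0,0,0],[0,0,0],0]]'

```text
t: 2.02
position: [417.0, -106.2, 303.8]
ee_rot: [[0.969, -0.246, 0.0], [-0.246, -0.969, 0.001], [0.0, -0.001, -1.0]]
wrist_force: [0.8, -1.0, 0.1]
finger_gap: 0.0
```

drive_tool --motion '[[[6.9,-26.5,0],[0,0,0],0],[[6.9,-26.5,0],[0,0,0],0],[[6.9,-26.5,0],[0,0,0],0],[[6.9,-26.5,0],[0,0,0],0],[[6.9,-26.5,0],[0,0,0],0],[[0,0,30],[0,0,0],0],[[0,0,30],[0,0,0],0],[[0,0,0],[0,0,0],0]]'

```text
t: 2.68
position: [481.0, 10.4, 239.2]
ee_rot: [[0.968, -0.25, -0.009], [-0.25, -0.968, 0.002], [-0.009, 0.0, -1.0]]
wrist_force: [-0.5, 0.9, -0.2]
finger_gap: 0.1
```

drive_tool --motion '[[[0,0,30],[0,0,0],0],[[0,0,30],[0,0,0],0],[[0,0,15],[0,0,0],0],[[0,0,0],[0,0,0],0]]'

```text
t: 3.02
position: [482.0, 9.7, 167.3]
ee_rot: [[0.968, -0.252, -0.005], [-0.252, -0.968, 0.001], [-0.005, 0.0, -1.0]]
wrist_force: [0.2, 0.4, 0.4]
finger_gap: -0.0
```

```bash
python3 - <<'E'
from h import *
import cv2
s=env.observe();print(s["t"],s["position"],s["wrist_force"])
a=env.capture("scene")[90:290,180:440,::-1];b=env.capture("top")[100:300,190:450,::-1]
o=np.vstack([cv2.resize(x,None,fx=1.5,fy=1.5,interpolation=cv2.INTER_CUBIC) for x in(a,b)])
cv2.imwrite("pics/near.png",cv2.convertScaleAbs(o,alpha=1.6,beta=10))
E
```

```text
3.0167 [482.04515507   9.65426488 167.31567807] [0.16637226 0.42825436 0.4125267 ]
```

View pics/near.png

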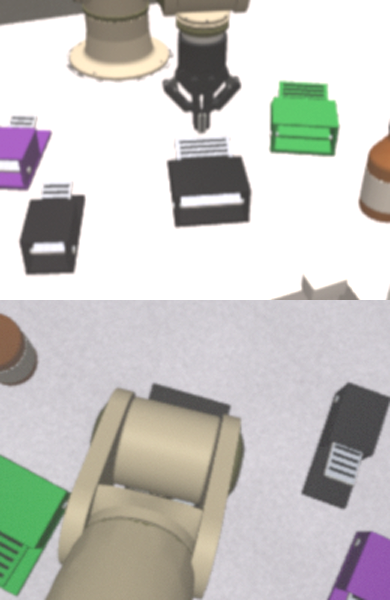

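The view from the scene camera shows the closed fingertips at crop (202,128), directly above the wide plate at (202,148). The narrow pedal and the bottle are well clear. I'll centre over the pad and lower in small steps while watching the force.

drive_tool --motion '[[[0,-4,8],[0,0,0],0],[[0,0,10],[0,0,0],0],[[0,0,8],[0,0,0],0],[[0,0,4],[0,0,0],0],[[0,0,4],[0,0,0],0],[[0,0,0],[0,0,0],0]]'

```text
t: 3.62
position: [483.8, 14.0, 134.3]
ee_rot: [[0.967, -0.253, -0.001], [-0.253, -0.967, 0.0], [-0.001, -0.0, -1.0]]
wrist_force: [0.1, 0.0, 1.6]
finger_gap: 0.2
```

drive_tool --motion '[[[0,0,4],[0,0,0],0],[[0,0,4],[0,0,0],0],[[0,0,4],[0,0,0],0],[[0,0,0],[0,0,0],0]]'

```text
t: 3.95
position: [483.7, 14.0, 122.4]
ee_rot: [[0.967, -0.253, -0.001], [-0.253, -0.967, 0.0], [-0.001, -0.0, -1.0]]
wrist_force: [-2.6, 1.7, 4.9]
finger_gap: -0.1
```

Contact is at about 134 and the spring force is rising. I'll continue towards the stop, at a TCP height of about 107.

drive_tool --motion '[[[0,0,4],[0,0,0],0],[[0,0,4],[0,0,0],0],[[0,0,4],[0,0,0],0],[[0,0,2],[0,0,0],0],[[0,0,0],[0,0,0],0]]'

```text
t: 4.37
position: [483.2, 14.2, 108.7]
ee_rot: [[0.967, -0.253, -0.002], [-0.253, -0.967, 0.001], [-0.002, 0.0, -1.0]]
wrist_force: [-6.6, 1.1, 8.9]
finger_gap: 0.2
```

drive_tool --motion '[[[0,0,1],[0,0,0],0],[[0,0,0.5],[0,0,0],0],[[0,0,0],[0,0,0],0]]'

```text
t: 4.62
position: [483.2, 14.2, 107.5]
ee_rot: [[0.967, -0.253, -0.002], [-0.253, -0.967, 0.0], [-0.002, 0.0, -1.0]]
wrist_force: [-7.1, 2.6, 9.8]
finger_gap: -0.0
```

drive_tool --motion '[[[0,0,0.8],[0,0,0],0],[[0,0,0.8],[0,0,0],0],[[0,0,0],[0,0,0],0]]'

```text
t: 4.87
position: [483.2, 14.2, 106.4]
ee_rot: [[0.967, -0.253, -0.002], [-0.253, -0.967, 0.0], [-0.002, 0.0, -1.0]]
wrist_force: [-8.8, 2.0, 16.5]
finger_gap: 0.1
```

The force jumped to 16.5 N, so the pedal is on its stop. I'll push slightly more and hold for more than a second.

drive_tool --motion '[[[0,0,0.4],[0,0,0],0],[[0,0,0],[0,0,0],0],[[0,0,0],[0,0,0],0],[[0,0,0],[0,0,0],0],[[0,0,0],[0,0,0],0],[[0,0,0],[0,0,0],0],[[0,0,0],[0,0,0],0],[[0,0,0],[0,0,0],0]]'

```text
t: 5.53
position: [483.2, 14.2, 106.3]
ee_rot: [[0.967, -0.253, -0.002], [-0.253, -0.967, 0.0], [-0.002, 0.0, -1.0]]
wrist_force: [-10.6, 2.0, 19.4]
finger_gap: -0.0
```

drive_tool --motion '[[[0,0,0],[0,0,0],0],[[0,0,0],[0,0,0],0],[[0,0,0],[0,0,0],0],[[0,0,0],[0,0,0],0],[[0,0,0],[0,0,0],0],[[0,0,0],[0,0,0],0],[[0,0,0],[0,0,0],0],[[0,0,0],[0,0,0],0]]'

```text
t: 6.2
position: [483.2, 14.2, 106.3]
ee_rot: [[0.967, -0.253, -0.002], [-0.253, -0.967, 0.0], [-0.002, 0.0, -1.0]]
wrist_force: [-10.3, 2.0, 20.1]
finger_gap: 0.0
```

```bash
python3 - <<'E'
from h import *
import cv2
s=env.observe();print(s["t"],s["position"],s["wrist_force"])
a=env.capture("scene")[130:250,230:400,::-1]
cv2.imwrite("pics/down.png",cv2.convertScaleAbs(cv2.resize(a,None,fx=4,fy=4,interpolation=cv2.INTER_CUBIC),alpha=1.5,beta=10))
E
```

```text
6.2 [483.20779708  14.21733711 106.28348853] [-10.29176436   1.97674194  20.10700157]
```

View pics/down.png

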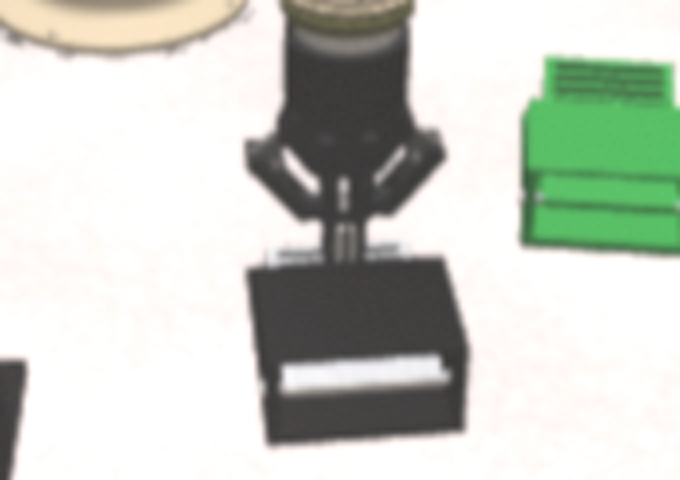

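The fingers are at crop (343,240) on the plate. Only a sliver of it, near (340,255), shows over the hood, so it is level on its stop. It has been held for 1.3 s, so I'll lift straight up.

drive_tool --motion '[[[0,0,-6],[0,0,0],0],[[0,0,-8],[0,0,0],0],[[0,0,-8],[0,0,0],0],[[0,0,-12],[0,0,0],0],[[0,0,-20],[0,0,0],0],[[0,0,-30],[0,0,0],0],[[0,0,-30],[0,0,0],0],[[0,0,0],[0,0,0],0]]'

```text
t: 6.92
position: [485.6, 13.6, 224.4]
ee_rot: [[0.967, -0.253, 0.009], [-0.253, -0.967, -0.002], [0.009, -0.0, -1.0]]
wrist_force: [0.1, -0.6, 0.5]
finger_gap: -0.2
```

drive_tool --motion '[[[0,0,-30],[0,0,0],0],[[0,0,-20],[0,0,0],0],[[0,0,0],[0,0,0],0],[[0,0,0],[0,0,0],0],[[0,0,0],[0,0,0],0],[[0,0,0],[0,0,0],0],[[0,0,0],[0,0,0],0]]'

```text
t: 7.5
position: [483.6, 14.0, 268.4]
ee_rot: [[0.967, -0.253, -0.002], [-0.253, -0.967, 0.0], [-0.002, 0.0, -1.0]]
wrist_force: [-0.0, -0.1, 0.5]
finger_gap: -0.1
```

```bash
python3 - <<'E'
from h import *
import cv2
s=env.observe();print(s["t"],s["position"],s["wrist_force"])
f=env.capture("scene")[:,:,::-1].copy();g=cv2.imread("pics/scene0.png")
for n,(x,y,w,h) in dict(wide=(285,175,70,70),narrow=(190,205,50,70),bottle=(415,165,50,75)).items():
    d=cv2.absdiff(f,g)[y:y+h,x:x+w];print(n,d.mean(),d.max())
a=np.hstack([f[140:280,185:475]]);b=g[140:280,185:475]
cv2.imwrite("pics/end.png",cv2.convertScaleAbs(cv2.resize(np.vstack([a,b]),None,fx=2,fy=2,interpolation=cv2.INTER_CUBIC),alpha=1.5,beta=10))
E
```

```text
7.5 [483.64624233  13.9728917  268.37068131] [-0.03130204 -0.12462437  0.51167416]
wide 1.3993197278911564 4
narrow 1.3053333333333332 4
bottle 1.4576 4
```

View pics/end.png

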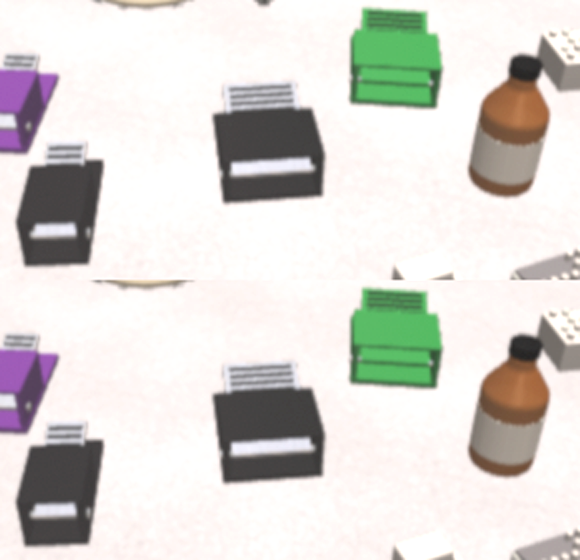

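The after (top) and before (bottom) pictures match. The wide plate is back up at (260,97), and the narrow pedal at (65,155) and the bottle at (508,130) haven't moved. I'm handing the job in.

```bash
python3 -c "
from workcell import env
env.sign_off()"
```

```text
the job is handed in; nothing more can be done
```

I pressed the wide black pedal to its stop with the closed fingertips, held it there for about 1.3 s, lifted straight off, and handed the job in at about 7.5 s.

- **At the stop:** the downward force jumped from about 10 N to 16–20 N at a fingertip height of about 33 mm (34 mm expected). A picture taken during the hold showed the plate level.
- **At the end:** the wide pedal, narrow pedal and bottle matched the starting picture to within noise (at most 4 of 255 grey levels). The wrist force was near zero, with the fingertips about 195 mm above the bench.

No check failed or disagreed. The hand-in gave no verdict, as expected.

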